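# Snap the last post cap onto a wire shoe rack

### The arm

A 6-joint arm with a two-finger parallel gripper is mounted at the origin on the work surface. World frame = base frame: x ahead of the robot, y to its left, z up, the work surface at z = 0. Lengths are in m, angles in rad, forces in N, time in s.
With the tool pointing down it reaches from about 0.35 to 0.775 m from the base axis. Payload 7.3 kg.
Tool frame: the origin (TCP) lies between the finger pads; the fingertips stand ahead of it and the grasp point (between the pads) lies 6 mm ahead of it (robot.tip_extent is the x of the fingertips in the tool frame, in m); x points along the fingers, z is the direction in which the jaws open and shut, and the axes are right-handed (so a half turn about x gives the same grasp; the last joint's range is limited). The gripper opens to 92 mm and grips with 3 to 60 N. Pads are 19 mm wide; open, the fingers measure 130 mm over their backs; the gripper's body (75 mm by 190 mm) begins 47 mm behind the grasp point.
Start: joints at [-1.423, 0.342, 1.524, -0, 1.275, -0.146], TCP at [0.152, -0.503, 0.252] pointing down, gripper open.
Joint ranges: [-2.53, 2.53], [-0.77, 2.02], [0.04, 2.7], [-1, 4.14], [0.28, 2.66], [-3.11, 3.11]. Speed limits (rad/s): [2.57, 2.57, 3.14, 3.14, 3.14, 3.14].

### API

Orientations are given as [roll, pitch, yaw] about the fixed x, y, z axes, in that order (R = Rz(yaw) Ry(pitch) Rx(roll)).
In Python, from cell import robot gives the robot as it stands. The module is installed in compiled form; this text tells all that it offers.
- The arm moves only by the shell command python3 -m creep 'ROWS' [FORCE]. ROWS is JSON, a list of rows, each an object with "translation": the shift along the tool's x, y, z in m, a list of three; "twist": the turn, a rotation vector about the tool's x, y, z in rad, a list of three; "hand": the opening in per cent of the stroke, from 0 (shut) to 100 (fully open). A call has 1 to 5 rows; each row is the pose to reach, as a shift and turn from the pose measured when the call began, along the tool's axes at that moment; what a row does not reach only later rows make up. A row lasts 1/10 s, in which the tool goes at most 50 mm and 8.59 degrees, less where a joint would pass 70% of its speed; a pose out of reach is approached as far as the arm can. A call with a gripper value outside its range is refused whole. The fingers move at their own pace and stop on an object; FORCE is the grip in N (left out, the last holds). Time passes only in rows, so rows that repeat a pose let the fingers close. It gives the time, the measured TCP pose, the force and the opening at its end, in the units of the state.
- robot.observe(): the state, without advancing time (a new reading comes with each control period).
- robot.read_camera(name): name is "scene" or "side" or "wrist"; returns the picture (384x512x3 uint8, blue, green, red); there is no depth.
- robot.calibration(name): a dict with "intrinsics" (3x3 intrinsics, pixels), "cam_to_world" (4x4, takes a point from camera to world coordinates); the wrist camera has in their place "mount" (4x4, takes a point from camera to tool coordinates, whose origin is the TCP and whose axes are the tool frame's). Camera axes: x right, y up, looking along -z (the intrinsics and any distortion apply to the point x, -y, -z); pixel columns grow to the right and rows downward; lengths in m; the calibration is good to about 2 mm. A picture is of the moment at which its call begins: read the wrist's pose just before it. calibration takes no time and is no camera call.
- robot.hand_in(): hands the job in, once; it reports no verdict.
The state is a dict: "time": time; "qpos": joint angles; "qvel": joint speeds; "joint_efforts": joint torques, N m; "tool_pos": TCP position; "tool_rot": TCP orientation; "contact_force": force on the tool from outside, world axes, zero at the start; "torque": the same for the moment, N m; "opening": finger opening in m.
Only numpy, scipy, OpenCV 4.12 (cv2) and the standard library are available. Lean on these libraries where they do the work, as an engineer would, in place of code of your own. Each camera call takes 0.05 s, during which the arm holds its last target. There are 200 camera calls.

### The job

Pick up the loose white cap with the blue tab and press it straight down onto the bare stud of the white wire rack, turned so that the slot under its blue tab straddles the rack's guard rail, until it clicks on. Keep pressing it down firmly after the click, squeezing the grey spring collar under it, and finish like that: still holding the cap down with the gripper. Leave the black cap and the polish tin where they are.

Things in the scene. Friction and masses are not known exactly. Their poses are not given: they have to be found in the camera images.
- cap: Loose white cap, upright, 55 mm tall. Origin: centre of its open underside, z up, +x through its slot. Skirt: outer diameter 40, 0-27 mm up, 70-degree slot in the wall about +x, full height; inside, a lip 4 mm high with 22 mm bore, 30 mm wide above. Flange: diameter 48, 27-31 mm. Round knob to grip: diameter 28, 31-55 mm. A blue tab on the flange (to 32 mm from the axis) points to the slot. 60 g
- rack: Fixed white wire rack: posts on a 200 x 240 mm rectangle, deck at 45 mm, knobbed caps (tops at 153 mm) on three posts. Origin: on the table under the bare post (nearest the robot, at the rack's right), z up; x runs along the guard rail to a capped post 200 mm off, y to another 240 mm off. The cap's slot must point along rack +x (within about 15 degrees), or it lands on the rail
- seat (a point): On the bare post's axis, 100 mm up, at the top of the free collar: the cap's underside is here after the click. The steel stud (diameter 18, coned tip) stands 18 mm above it; three sprung balls stand out to diameter 27, centred 9.5 mm above it. The lip meets them 15 mm above the seat: some 10 N, then less, until the cap snaps down from about 5 mm above it; then the collar resists
- rail_mid (a point): Middle of the guard rail, a level white wire of diameter 6 mm between the bare post and a capped post, its centre 104 mm above the table and 4 mm above the seat; 100 mm from the bare post's axis
- collar: Grey spring collar round the top of the bare post, diameter 38 mm; origin at the centre of its top face. It gives up to 4 mm downward under the cap at about 3 N per mm after 1.5 N, then stops hard
- grey_cap: Black cap of the same shape with an orange tab, for another rack: leave it standing. Origin at the centre of its underside
- polish_tin: Flat round tin, diameter 76 mm, 22 mm high, red lid: leave alone. Origin under its centre

How it is judged:
On the way, in this order (a step that is already met when the one before it is completed fails the run):
1. the white cap is held by the fingers, clear of the table (height (world z) of cap above 0.02 m and contact force between the fingers and cap above 1 N), for 0.2 s.
2. the white cap has clicked onto the stud (z of cap in the frame of seat below 0.002 m and horizontal distance between cap and seat below 0.004 m and angle between cap's own z axis and vertical below 0.12 rad), for 0.1 s.
At the end, for the whole second after the job is handed in: The white cap is clicked on, its underside at most 0.5 mm above the seat, within 4 mm of the axis, upright to 0.12 rad, slot to the rail; the gripper bears on it (over 3 N), it presses the collar (over 4 N), at rest; black cap and tin within 20 mm of their starts (z of cap in the frame of seat below 0.0005 m and horizontal distance between cap and seat below 0.004 m and angle between cap's own z axis and vertical below 0.12 rad and x of rail_mid in the frame of cap above 0.08 m and contact force between the fingers and cap above 3 N and contact force between cap and collar above 4 N and linear speed of cap below 0.02 m/s and distance of each of grey_cap, polish_tin from where it was at the start of the episode below 0.02 m); the arm keeps its last pose, push and grip.
It fails at once if the black cap is tipped over (angle between grey_cap's own z axis and vertical above 0.5 rad).
It also fails if it takes over 48 s, if anything falls off the work surface, if the arm or the gripper's body presses on something with over 40 N, if the wrist force passes 120 N, or if a joint passes its speed limit or range.

## Working session

There is one attempt and no reset: what is moved stays moved. The work goes in short steps, Python scripts to look and compute and a shell command to move; the robot and the scene stay as the last step left them, time stands still between calls to the robot, and variables do not carry over. Pictures are saved under pics/ and viewed, about 8 in all and at most 12, crops included, and the job is handed in when it is done.

```bash
mkdir -p pics
python3 - <<'E'
from cell import robot
import cv2,numpy as np
np.set_printoptions(precision=4,suppress=True)
s=robot.observe();print(s,robot.tip_extent)
a=[]
for n in("scene","side"):
    im=robot.read_camera(n);cv2.imwrite(f"pics/{n}0.png",im);a.append(im)
    print(n,robot.calibration(n))
print(robot.calibration("wrist"))
E
```

```text
{'time': 0.0, 'qpos': array([-1.423 ,  0.3428,  1.525 , -0.    ,  1.2754, -0.146 ]), 'qvel': array([-0.0003, -0.0004,  0.0001, -0.001 , -0.    ,  0.002 ]), 'joint_efforts': array([  0.0006, -43.1235, -24.422 ,   0.0716,   0.0559,  -0.0001]), 'tool_pos': array([ 0.152 , -0.5021,  0.251 ]), 'tool_rot': array([3.0117, 1.5692, 1.7347]), 'contact_force': array([-0.3313,  0.2766, -0.362 ]), 'torque': array([-0.0191,  0.0123, -0.0314]), 'opening': 0.09208460237379246} 0.025
scene {'intrinsics': array([[425.4162,   0.    , 258.102 ],
       [  0.    , 425.4162, 196.7783],
       [  0.    ,   0.    ,   1.    ]]), 'cam_to_world': array([[-0.8074, -0.4134,  0.4209,  0.9879],
       [ 0.59  , -0.5664,  0.5754,  0.4549],
       [ 0.0005,  0.7129,  0.7012,  0.8191],
       [ 0.    ,  0.    ,  0.    ,  1.    ]])}
side {'intrinsics': array([[441.5195,   0.    , 256.4127],
       [  0.    , 441.5195, 192.2198],
       [  0.    ,   0.    ,   1.    ]]), 'cam_to_world': array([[-0.9768,  0.1512, -0.1516,  0.4133],
       [-0.2141, -0.6943,  0.6871,  0.4337],
       [-0.0014,  0.7037,  0.7105,  0.6961],
       [ 0.    ,  0.    ,  0.    ,  1.    ]])}
{'intrinsics': array([[337.7946,   0.    , 254.3689],
       [  0.    , 337.7946, 188.0303],
       [  0.    ,   0.    ,   1.    ]]), 'mount': array([[ 0.0004,  0.3093, -0.951 , -0.1339],
       [-0.0001,  0.951 ,  0.3093,  0.0835],
       [ 1.    ,  0.    ,  0.0004, -0.0004],
       [ 0.    ,  0.    ,  0.    ,  1.    ]])}
```

View pics/scene0.png

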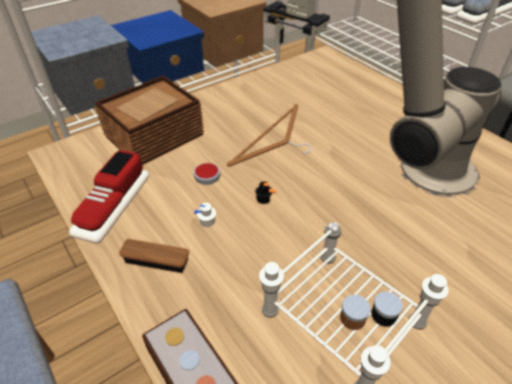

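View pics/side0.png

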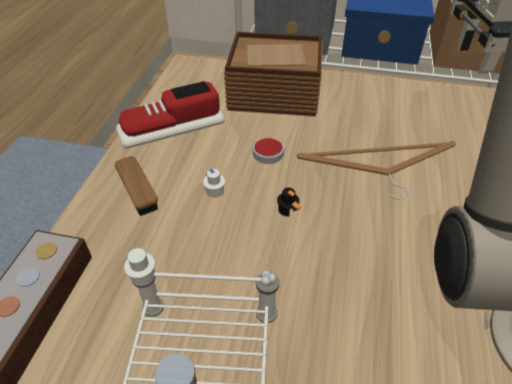

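Scene view: white cap at about (206,213), black cap (264,192), tin (207,173), bare stud (332,230), and the rail runs to the capped post at (271,275). Side view: cap (214,182), black cap (289,202), stud (267,280), capped post (140,262). Next I'll look at enlarged crops.

Run:
```python
import cv2,numpy as np
a=cv2.imread("pics/scene0.png");b=cv2.imread("pics/side0.png")
def c(im,x,y,w=50,h=50,s=6):return cv2.resize(im[y:y+h,x:x+w],None,fx=s,fy=s,interpolation=cv2.INTER_CUBIC)
o=np.vstack([np.hstack([c(a,181,188),c(a,307,215)]),np.hstack([c(b,189,155),c(b,242,262)])])
cv2.imwrite("pics/crop0.png",o)
for n,im,(x,y,w,h) in(("scene",a,(181,188,50,50)),("side",b,(189,155,50,50))):
    hsv=cv2.cvtColor(im,cv2.COLOR_BGR2HSV)[y:y+h,x:x+w]
    m=(hsv[...,0]>100)&(hsv[...,0]<130)&(hsv[...,1]>110)
    v,u=np.nonzero(m);print(n,len(u),u.mean()+x,v.mean()+y,u.min()+x,u.max()+x,v.min()+y,v.max()+y)
```

```text
scene 8 196.625 211.375 195 199 211 212
side 6 211.5 170.5 210 213 170 171
```

View pics/crop0.png

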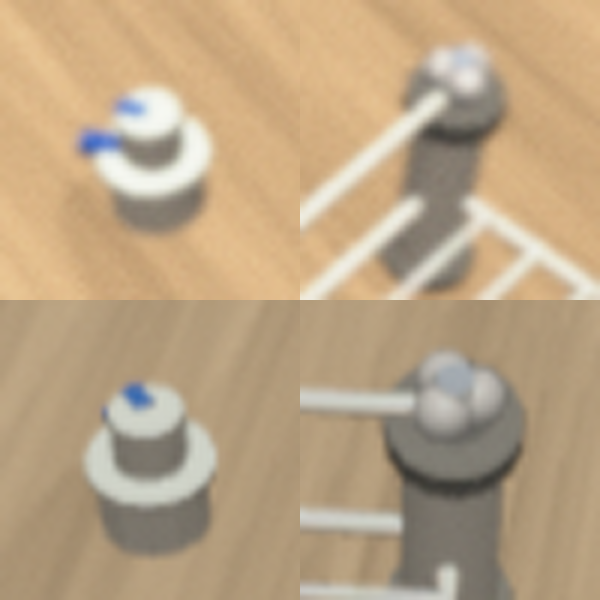

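Crops: the cap's knob top is at scene (206,206) and side (213.5,173.3). The blue tab points left in the scene view, with its tip at (194.3,211.7), and away from the camera in the side view. The stud tip is at scene (334,225) and side (267.8,275).

```bash
cat > h.py <<'E'
from cell import robot
import numpy as np,cv2
from scipy.spatial.transform import Rotation as Ro
np.set_printoptions(precision=4,suppress=True)
def ray(n,u,v,T=None):
    c=robot.calibration(n);T=c["cam_to_world"] if T is None else T
    d=np.linalg.inv(c["intrinsics"])@[u,v,1];return T[:3,3],T[:3,:3]@(d*[1,-1,-1])
def pl(n,u,v,z,T=None):
    o,d=ray(n,u,v,T);return o+d*(z-o[2])/d[2]
def tool():
    s=robot.observe();T=np.eye(4);T[:3,:3]=Ro.from_euler("xyz",s["tool_rot"]).as_matrix();T[:3,3]=s["tool_pos"];return T
def wristT():return tool()@robot.calibration("wrist")["mount"]
def to_tool(p):
    T=tool();return T[:3,:3].T@(np.array(p)-T[:3,3])
E
python3 - <<'E'
from h import *
for nm,z,s,d in(("knob",.055,(206,206),(213.5,173.3)),("flange",.031,(206.5,213),(214,181.7)),("collar",.1,(333.2,229.7),(267.7,281.2)),("stud",.118,(334,225.3),(267.8,275)),("capped",.153,(271,268),(137,257)),("black",.03,(264,192),(289,202)),("tabtip",.031,(194.3,211.7),(206.5,169))):
    print(nm,pl("scene",*s,z),pl("side",*d,z))
print(tool()[:3,:3])
E
```

```text
knob [ 0.6541 -0.2224  0.055 ] [ 0.6518 -0.2223  0.055 ]
flange [ 0.6555 -0.2216  0.031 ] [ 0.6521 -0.2213  0.031 ]
collar [0.4826 0.0486 0.1   ] [0.4806 0.0472 0.1   ]
stud [0.485  0.0504 0.118 ] [0.4806 0.0477 0.118 ]
capped [0.6825 0.0794 0.153 ] [0.6761 0.0816 0.153 ]
black [ 0.4907 -0.198   0.03  ] [ 0.4832 -0.1969  0.03  ]
tabtip [ 0.6783 -0.2438  0.031 ] [ 0.68   -0.2571  0.031 ]
[[-0.0002  0.9571  0.2896]
 [ 0.0014  0.2896 -0.9571]
 [-1.      0.0002 -0.0014]]
```

```bash
R='{"translation":[0.06,0.56,-0.123],"twist":[0.73,0,0],"hand":100}'
python3 -m creep '[{"translation":[0.06,0.56,-0.123],"twist":[0.73,0,0],"hand":100},{"translation":[0.06,0.56,-0.123],"twist":[0.73,0,0],"hand":100},{"translation":[0.06,0.56,-0.123],"twist":[0.73,0,0],"hand":100},{"translation":[0.06,0.56,-0.123],"twist":[0.73,0,0],"hand":100},{"translation":[0.06,0.56,-0.123],"twist":[0.73,0,0],"hand":100}]' 25
python3 -c "
from h import *
T=tool();print(T,to_tool([.653,-.222,.19]),np.degrees(np.arctan2(T[1,2],T[0,2])),robot.observe()['qpos'])"
```

```text
time: 0.6
tool_pos: [0.3482, -0.3932, 0.2278]
tool_rot: [-2.44, 1.569, 1.888]
contact_force: [-0.0, -1.0, 0.1]
opening: 0.092
[[-0.0006  0.9271 -0.3749  0.3482]
 [ 0.0017 -0.3749 -0.9271 -0.3932]
 [-1.     -0.0012 -0.0014  0.2278]
 [ 0.      0.      0.      1.    ]] [ 0.038   0.2185 -0.2729] -112.0186550360982 [-0.9923  0.3637  1.5607  0.0005  1.219   0.9627]
```

```bash
python3 -m creep '[{"translation":[0.038,0.2185,-0.273],"twist":[0.05,0,0],"hand":100},{"translation":[0.038,0.2185,-0.273],"twist":[0.05,0,0],"hand":100},{"translation":[0.038,0.2185,-0.273],"twist":[0.05,0,0],"hand":100},{"translation":[0.038,0.2185,-0.273],"twist":[0.05,0,0],"hand":100},{"translation":[0.038,0.2185,-0.273],"twist":[0.05,0,0],"hand":100}]'
python3 -c "
from h import *
print(to_tool([.653,-.222,.19]))"
```

```text
time: 1.1
tool_pos: [0.565, -0.271, 0.2005]
tool_rot: [-2.164, 1.568, 2.114]
contact_force: [0.4, -1.5, 0.5]
opening: 0.0914
[ 0.0105  0.0593 -0.0815]
```

```bash
python3 -m creep '[{"translation":[0.0105,0.059,-0.0815],"twist":[0,0,0],"hand":100},{"translation":[0.0105,0.059,-0.0815],"twist":[0,0,0],"hand":100},{"translation":[0.0105,0.059,-0.0815],"twist":[0,0,0],"hand":100},{"translation":[0.0105,0.059,-0.0815],"twist":[0,0,0],"hand":100}]'
python3 - <<'E'
from h import *
T=wristT();im=robot.read_camera("wrist");np.save("T1.npy",T);cv2.imwrite("pics/w1.png",im)
print(tool())
hsv=cv2.cvtColor(im,cv2.COLOR_BGR2HSV)
for nm,m in(("white",(hsv[...,1]<40)&(hsv[...,2]>150)),("blue",(hsv[...,0]>100)&(hsv[...,0]<130)&(hsv[...,1]>110))):
    n,l,st,ce=cv2.connectedComponentsWithStats(m.astype(np.uint8))
    for i in range(1,n):
        if st[i,4]>30:print(nm,st[i],ce[i],pl("wrist",*ce[i],.055,T),pl("wrist",*ce[i],.031,T))
E
```

```text
time: 1.5
tool_pos: [0.6531, -0.2206, 0.1884]
tool_rot: [-1.794, 1.566, 2.486]
contact_force: [-0.2, -1.4, -0.5]
opening: 0.0919
[[-0.0031  0.9075 -0.42    0.6523]
 [ 0.0023 -0.42   -0.9075 -0.2217]
 [-1.     -0.0038 -0.0008  0.1891]
 [ 0.      0.      0.      1.    ]]
white [ 231  147   53   52 1630] [255.9123 174.7282] [ 0.6592 -0.2248  0.055 ] [ 0.6529 -0.222   0.031 ]
blue [260 139  17  21 203] [268.0443 149.0739] [ 0.6746 -0.2426  0.055 ] [ 0.6697 -0.2414  0.031 ]
blue [254 165  14  17 133] [260.7068 173.203 ] [ 0.6588 -0.2289  0.055 ] [ 0.6524 -0.2265  0.031 ]
```

View pics/w1.png

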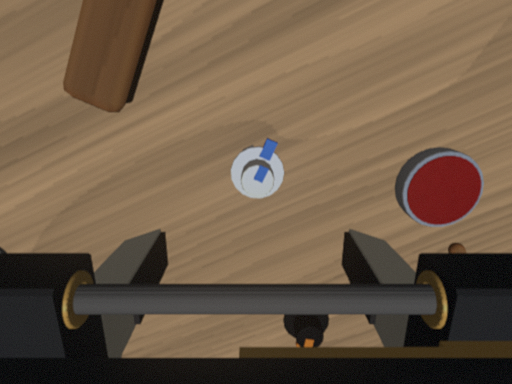

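The wrist view shows the flange centred near (257.5,173), the knob top near (258,180), and the tab at (268,149) pointing up and to the right. The black cap, at (306,328), and the tin are clear of the fingers.

Run:
```python
from h import *
T=np.load("T1.npy")
f=pl("wrist",257.5,173,.031,T);k=pl("wrist",258,180,.055,T);t=pl("wrist",268.04,149.07,.032,T);m=pl("wrist",260.7,173.2,.055,T)
print(f,k)
for a,b in((f,t),(k,m),(k,t)):
  d=b-a;print(np.degrees(np.arctan2(d[1],d[0])),np.hypot(*d[:2]))
c=(f+k)/2
print(to_tool([c[0],c[1],.059]),to_tool([c[0],c[1],.10]),np.degrees(np.arctan2(*tool()[[1,0],2])))
```

```text
[ 0.6538 -0.224   0.031 ] [ 0.6544 -0.2245  0.055 ]
-47.31318807881183 0.023727612071465808
-45.37989819921759 0.00622927132058631
-47.524752952185004 0.022936637673823354
[0.1301 0.0032 0.0016] [0.0891 0.0031 0.0016] -114.83737763005105
```

```bash
python3 -m creep '[{"translation":[0.05,0.003,0.0016],"twist":[0,0,0],"hand":100},{"translation":[0.09,0.003,0.0016],"twist":[0,0,0],"hand":100},{"translation":[0.12,0.003,0.0016],"twist":[0,0,0],"hand":70},{"translation":[0.130,0.003,0.0016],"twist":[0,0,0],"hand":60},{"translation":[0.130,0.003,0.0016],"twist":[0,0,0],"hand":60}]'
python3 -c "
from h import *
print(tool(),to_tool([.6541,-.2242,.0585]))"
```

```text
time: 2.05
tool_pos: [0.6525, -0.2251, 0.0584]
tool_rot: [-1.665, 1.565, 2.612]
contact_force: [-0.5, -0.1, 0.3]
opening: 0.0722
[[-0.0054  0.9068 -0.4216  0.6525]
 [ 0.0032 -0.4216 -0.9068 -0.2251]
 [-1.     -0.0062 -0.0006  0.0584]
 [ 0.      0.      0.      1.    ]] [-0.0001  0.0011 -0.0015]
```

```bash
python3 -m creep '[{"translation":[0,0.001,-0.001],"twist":[0,0,0],"hand":0},{"translation":[0,0.001,-0.001],"twist":[0,0,0],"hand":0},{"translation":[0,0.001,-0.001],"twist":[0,0,0],"hand":0},{"translation":[0,0.001,-0.001],"twist":[0,0,0],"hand":0},{"translation":[0,0.001,-0.001],"twist":[0,0,0],"hand":0}]' 35
python3 -m creep '[{"translation":[0,0.001,-0.001],"twist":[0,0,0],"hand":0},{"translation":[0,0.001,-0.001],"twist":[0,0,0],"hand":0},{"translation":[-0.04,0.001,-0.001],"twist":[0,0,0],"hand":0},{"translation":[-0.09,0.001,-0.001],"twist":[0,0,0],"hand":0},{"translation":[-0.13,0.001,-0.001],"twist":[0,0,0],"hand":0}]' 35
python3 -c "
from h import *
print(tool(),to_tool([.4815,.048,.25]))"
```

```text
time: 2.55
tool_pos: [0.6541, -0.2246, 0.059]
tool_rot: [-1.675, 1.565, 2.602]
contact_force: [-0.3, 0.6, 0.4]
opening: 0.032
time: 3.05
tool_pos: [0.6563, -0.2245, 0.1913]
tool_rot: [-1.716, 1.567, 2.561]
contact_force: [0.6, -0.2, -1.0]
opening: 0.0269
[[-0.0035  0.9069 -0.4213  0.6563]
 [ 0.0023 -0.4213 -0.9069 -0.2245]
 [-1.     -0.0042 -0.0006  0.1913]
 [ 0.      0.      0.      1.    ]] [-0.0574 -0.2735 -0.1735]
```

```bash
python3 -m creep '[{"translation":[-0.0574,-0.2735,-0.1735],"twist":[-0.977,0,0],"hand":0},{"translation":[-0.0574,-0.2735,-0.1735],"twist":[-0.977,0,0],"hand":0},{"translation":[-0.0574,-0.2735,-0.1735],"twist":[-0.977,0,0],"hand":0},{"translation":[-0.0574,-0.2735,-0.1735],"twist":[-0.977,0,0],"hand":0},{"translation":[-0.0574,-0.2735,-0.1735],"twist":[-0.977,0,0],"hand":0}]' 35
python3 -c "
from h import *
T=tool();print(to_tool([.4815,.048,.25]),np.degrees(np.arctan2(*T[[1,0],2])))"
```

```text
time: 3.55
tool_pos: [0.5221, -0.0161, 0.2357]
tool_rot: [-2.474, 1.566, 2.559]
contact_force: [0.8, 1.0, -0.9]
opening: 0.0269
[-0.014  -0.0184 -0.0737] -71.61166535514775
```

```bash
python3 -m creep '[{"translation":[-0.014,-0.0184,-0.0737],"twist":[-0.22,0,0],"hand":0},{"translation":[-0.014,-0.0184,-0.0737],"twist":[-0.22,0,0],"hand":0},{"translation":[-0.014,-0.0184,-0.0737],"twist":[-0.22,0,0],"hand":0},{"translation":[-0.014,-0.0184,-0.0737],"twist":[-0.22,0,0],"hand":0},{"translation":[-0.014,-0.0184,-0.0737],"twist":[-0.22,0,0],"hand":0}]' 35
python3 - <<'E'
from h import *
T=wristT();im=robot.read_camera("wrist");np.save("T2.npy",T);cv2.imwrite("pics/w2.png",im)
t=tool();print(t,np.degrees(np.arctan2(*t[[1,0],2])))
E
```

```text
time: 4.05
tool_pos: [0.482, 0.0473, 0.2498]
tool_rot: [-2.634, 1.567, 2.618]
contact_force: [-0.2, -0.8, -0.9]
opening: 0.0273
[[-0.0041  0.8582  0.5133  0.482 ]
 [ 0.0022  0.5133 -0.8582  0.0471]
 [-1.     -0.0024 -0.004   0.2496]
 [ 0.      0.      0.      1.    ]] -59.11624787892055
```

View pics/w2.png

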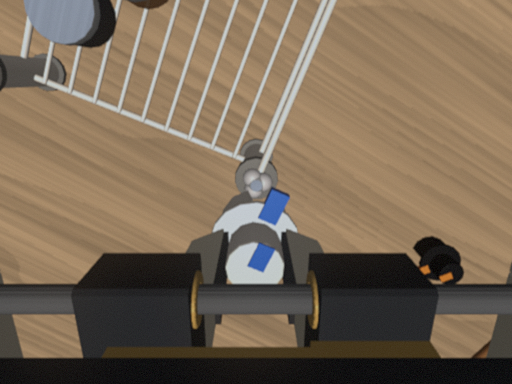

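The wrist view shows the stud tip near (258,184), the rail running from (265,160) up to (330,0), and the held cap's tab at (274,206), roughly along the rail. I'll measure these more closely.

Run:
```python
from h import *
T=np.load("T2.npy");im=cv2.imread("pics/w2.png")
cv2.imwrite("pics/c2.png",cv2.resize(im[130:290,200:310],None,fx=5,fy=3.75*4/3,interpolation=cv2.INTER_CUBIC)[:600] if 0 else cv2.resize(im[140:290,190:330],None,fx=4,fy=4,interpolation=cv2.INTER_CUBIC))
hsv=cv2.cvtColor(im,cv2.COLOR_BGR2HSV)
m=((hsv[...,0]>100)&(hsv[...,0]<130)&(hsv[...,1]>110)).astype(np.uint8)
n,l,st,ce=cv2.connectedComponentsWithStats(m)
for i in range(1,n):
    if st[i,4]>60:
        c,_=cv2.findContours((l==i).astype(np.uint8),0,1);print(st[i],ce[i],cv2.minAreaRect(c[0]),cv2.boxPoints(cv2.minAreaRect(c[0])).ravel())
# rail rows: bright white run positions
for v in range(5,150,24):
    u=np.nonzero((hsv[v,:,1]<45)&(hsv[v,:,2]>140))[0];u=u[(u>245)&(u<350)];print(v,u)
```

```text
[259 188  30  37 619] [273.609  206.0194] ((273.5102844238281, 206.27740478515625), (19.531497955322266, 32.6904296875), 24.443954467773438) [257.8562 217.1165 271.3836 187.3562 289.1644 195.4384 275.637  225.1986]
[248 243  27  29 424] [260.934  256.8443] ((261.0000305175781, 257.0000305175781), (16.099689483642578, 26.832815170288086), 26.56505012512207) [247.8 265.4 259.8 241.4 274.2 248.6 262.2 272.6]
5 [262 263 264 265 266 291 292 293 294 295 319 320 321 322 323 324 325 327
 328 329 330 331 332 333 334]
29 [253 254 255 256 257 282 283 284 285 309 310 311 312 313 314 315 316 317
 318 319 320 321 322 323 324]
53 [246 247 248 272 273 274 275 276 299 300 301 302 303 304 305 306 307 308
 309 310 311 312 313]
77 [263 264 265 266 289 290 291 292 293 294 295 296 297 298 299 300 301 302
 303]
101 [254 255 256 257 280 281 282 283 284 285 286 287 288 289 290 291 292 293]
125 [246 247 248 270 271 272 273 274 275 276 277 278 279 280 281 282 283]
149 [260 261 262 263 264 265 266 267 268 269 270 271 272 273]
```

View pics/c2.png

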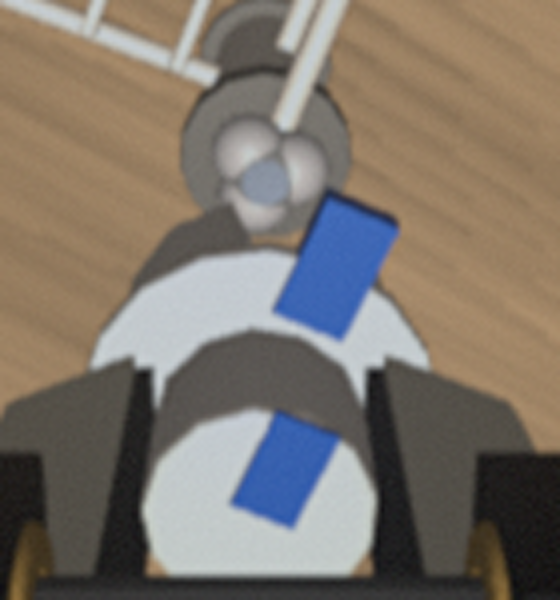

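The crop puts the stud tip at (256.5,185.5), the collar centre at (256.5,177.8) and the knob-top centre at about (255,271.8). The rail passes through (280,125) and (330.5,5).

Run:
```python
from h import *
T=np.load("T2.npy");z=tool()[2,3];zu=z-.059
yaw=lambda a,b:np.degrees(np.arctan2(b[1]-a[1],b[0]-a[0]))
W=lambda u,v,h:pl("wrist",u,v,h,T)
st=W(256.5,185.5,.118);co=W(256.5,177.8,.1);kn=W(255,271.8,zu+.055)
r1=W(280,125,.105);r2=W(330.5,5,.105);fl=W(255,140+(250+170*1)/4,zu+.031)
print("tcp",tool()[:3,3],"stud",st,"collar",co,"knob",kn,"fl",fl)
print("rail",yaw(r1,r2),yaw(co,r2), "tab",W(273.6,206,zu+.032),yaw(kn,W(273.6,206,zu+.032)))
a=W(264.6,202.2+15,zu+.033)
# tab edges direction, and knob mark edges
print(yaw(W(257.86,217.1,zu+.033),W(271.4,187.4,zu+.033)),yaw(W(275.6,225.2,zu+.033),W(289.2,195.4,zu+.033)),yaw(W(247.8,265.4,zu+.055),W(259.8,241.4,zu+.055)))
```

```text
tcp [0.482  0.0471 0.2496] stud [0.4816 0.0463 0.118 ] collar [0.4827 0.047  0.1   ] knob [0.4797 0.0463 0.2456] fl [0.4808 0.047  0.2216]
rail 9.071458050000698 8.888587444583369 tab [0.5052 0.0506 0.2226] 9.516956522064536
8.239080661402674 9.191325067236663 6.904228301661755
```

```bash
python3 -m creep '[{"translation":[0.03,0,0],"twist":[0,0,0],"hand":0},{"translation":[0.05,0,0],"twist":[0,0,0],"hand":0},{"translation":[0.068,0,0],"twist":[0,0,0],"hand":0},{"translation":[0.068,0,0],"twist":[0,0,0],"hand":0}]' 50
python3 - <<'E'
from h import *
print(tool(),to_tool([.482,.047,.174]),robot.observe()["contact_force"])
a=robot.read_camera("scene");b=robot.read_camera("side")
c=lambda im,x,y:cv2.resize(im[y:y+65,x:x+65],None,fx=6,fy=6,interpolation=cv2.INTER_CUBIC)
cv2.imwrite("pics/c3.png",np.hstack([c(a,300,190),c(b,235,235)]))
E
```

```text
time: 4.5
tool_pos: [0.4806, 0.0463, 0.1789]
tool_rot: [-2.353, 1.561, 2.897]
contact_force: [-0.4, 1.1, -0.4]
opening: 0.0271
[[-0.0099  0.8592  0.5115  0.4806]
 [ 0.0025  0.5115 -0.8593  0.0463]
 [-0.9999 -0.0072 -0.0072  0.1789]
 [ 0.      0.      0.      1.    ]] [0.0049 0.0015 0.0002] [-0.4476  1.1126 -0.4039]
```

View pics/c3.png

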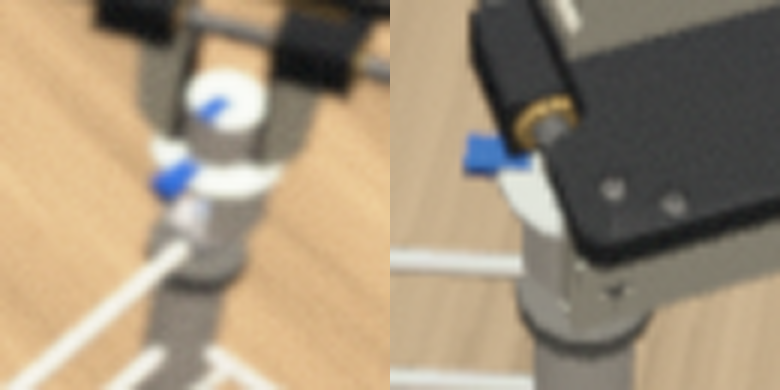

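The slot faces the rail and the cap sits centred over the balls. I'll correct the small tilt and press down.

```bash
python3 -m creep '[{"translation":[0.001,0.001,0],"twist":[0,-0.007,0.007],"hand":0},{"translation":[0.005,0.001,0],"twist":[0,-0.007,0.007],"hand":0},{"translation":[0.009,0.001,0],"twist":[0,-0.007,0.007],"hand":0},{"translation":[0.012,0.001,0],"twist":[0,-0.007,0.007],"hand":0}]' 50
python3 -c "
from h import *
print(tool(),robot.observe()['contact_force'])"
```

```text
time: 5.0
tool_pos: [0.4833, 0.0469, 0.1706]
tool_rot: [0.901, 1.564, -0.132]
contact_force: [-2.0, -0.9, 11.5]
opening: 0.027
[[ 0.0066  0.8588  0.5122  0.4833]
 [-0.0009  0.5123 -0.8588  0.0469]
 [-1.      0.0052  0.0041  0.1706]
 [ 0.      0.      0.      1.    ]] [-1.9727 -0.8754 11.4712]
```

```bash
python3 -m creep '[{"translation":[0.006,-0.001,0],"twist":[0,0,0],"hand":0},{"translation":[0.009,-0.001,0],"twist":[0,0,0],"hand":0},{"translation":[0.012,-0.001,0],"twist":[0,0,0],"hand":0},{"translation":[0.014,-0.001,0],"twist":[0,0,0],"hand":0}]' 50
python3 -c "
from h import *
print(tool(),robot.observe()['contact_force'])"
```

```text
time: 5.4
tool_pos: [0.4826, 0.0466, 0.1567]
tool_rot: [0.961, 1.564, -0.072]
contact_force: [-3.1, 0.9, 6.7]
opening: 0.0274
[[ 0.0065  0.8588  0.5122  0.4826]
 [-0.0005  0.5122 -0.8588  0.0466]
 [-1.      0.0054  0.0038  0.1567]
 [ 0.      0.      0.      1.    ]] [-3.0579  0.8772  6.6936]
```

The 11.5 N peak, then the drop to 6.7 N at about seat height, fits a click. I'll press more firmly and let it settle.

```bash
python3 -m creep '[{"translation":[0.003,-0.0005,0],"twist":[0,0,0],"hand":0},{"translation":[0.004,-0.0005,0],"twist":[0,0,0],"hand":0},{"translation":[0.004,-0.0005,0],"twist":[0,0,0],"hand":0},{"translation":[0.004,-0.0005,0],"twist":[0,0,0],"hand":0},{"translation":[0.004,-0.0005,0],"twist":[0,0,0],"hand":0}]' 50
python3 - <<'E'
from h import *
print(tool(),robot.observe()["contact_force"])
a=robot.read_camera("scene");b=robot.read_camera("side")
c=lambda im,x,y:cv2.resize(im[y:y+65,x:x+65],None,fx=6,fy=6,interpolation=cv2.INTER_CUBIC)
cv2.imwrite("pics/c4.png",np.hstack([c(a,300,190),c(b,235,235)]))
print(robot.observe()["contact_force"],robot.observe()["tool_pos"])
E
```

```text
time: 5.9
tool_pos: [0.4827, 0.0466, 0.1546]
tool_rot: [0.998, 1.562, -0.035]
contact_force: [-5.3, 1.3, 17.8]
opening: 0.0268
[[ 0.0089  0.8587  0.5123  0.4827]
 [-0.0003  0.5123 -0.8588  0.0466]
 [-1.      0.0075  0.0048  0.1546]
 [ 0.      0.      0.      1.    ]] [-5.3187  1.2591 17.7807]
[-6.0466  0.2453 18.14  ] [0.4827 0.0466 0.1546]
```

View pics/c4.png

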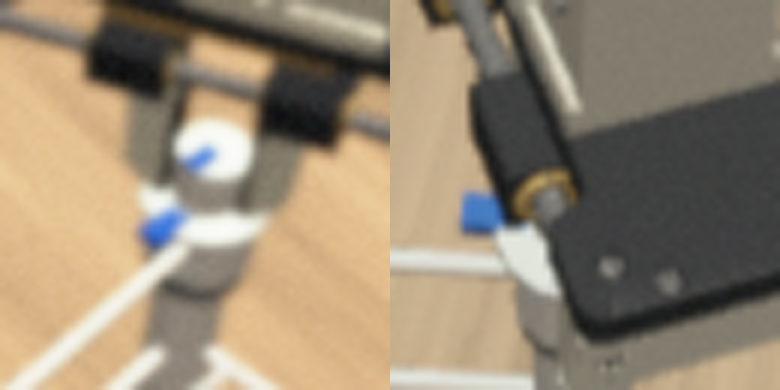

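Run:
```python
from h import *
print("knob",pl("scene",335.5,215,.152))
print(robot.observe()["contact_force"],robot.observe()["qvel"])
print(robot.hand_in())
```

```text
knob [0.4863 0.0503 0.152 ]
[-6.0466  0.2453 18.14  ] [ 0.0021 -0.0001  0.0007  0.0017  0.0012  0.001 ]
the job is handed in; nothing more can be done
None
```

I picked up the white cap, turned its slot to the guard rail, pressed it onto the bare stud, and handed in with the gripper still holding it down. The run took about 6 s. `hand_in` gives no verdict, so success is judged only from my own readings.

- **Click:** the push force peaked at 11.5 N at the balls, then fell to 6.7 N with the tool 2.3 mm below its expected seated height.
- **Final push:** I pressed further, to about 18 N. By tool height the collar was squeezed about 4 mm, so it is probably at its hard stop. The arm was at rest, and the opening was 27 mm around the 28 mm knob.
- **Alignment:** before the descent, the tab and rail directions agreed to within about 1–2°. The last pictures show the rail in the slot under the blue tab and the cap sitting on the collar.
- **Disagreement:** my last rough sighting of the knob, from the scene camera, was about 5 mm off the stud axis. That same camera had also placed the stud's tip 3–4 mm off in the same direction. The tool stood within 1 mm of the axis, so I put this down to camera error.
- **Unexplained side force:** about 6 N in −x remained at the end. I did not find its cause.
- **Other objects:** I did not go near the black cap or the tin, and did not re-measure them at the end.

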